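Prop up the label-check stand and set the carton on it

ROBOT

A 7-joint arm with a two-finger parallel gripper is mounted at the origin on a cart in front of the work surface, level with it; the furniture and walls round the work are solid. World frame = base frame: x ahead of the robot, y to its left, z up, the work surface at z = 0. Lengths are in m, angles in rad, forces in N, time in s.
With the tool pointing down it reaches from about 0.425 to 0.925 m from the base axis. Payload 6.8 kg.
Tool frame: the origin (TCP) lies midway between the tips of the shut fingers; the grasp point (between the pads) lies 19 mm behind it; z points along the fingers, y is the line along which they close (so a half turn about z gives the same grasp; the last joint's range is limited). The gripper opens to 85 mm and grips with 20 to 120 N. Pads are 22 mm wide; open, the fingers measure 114 mm over their backs; the gripper's body (76 mm by 85 mm) begins 54 mm behind the grasp point. The pads swing forward as they close: fully open they stand 13 mm farther back than shut.
Start: joints at [-1.247, 0.477, 0.022, 1.555, -0.011, 1.109, -0.083], TCP at [0.282, 0.613, 0.231] pointing down, gripper open.
Joint ranges: [-2.96, 2.96], [-0.34, 2.1], [-1.41, 1.46], [0.24, 2.44], [-1.37, 4.51], [0.17, 1.92], [-2.96, 2.96]. Speed limits (rad/s): [2.39, 2.39, 3.14, 3.14, 3.14, 3.14, 3.14].

INTERFACE

Orientations are given as a unit quaternion [w, x, y, z].
In Python, from station import bot, imaging gives the robot as it stands.
- The arm moves only by the tool move_arm, never from a script. Its argument "commands" is a list that holds one entry, the list of rows, each a list of 7 numbers: the shift along the tool's x, y, z in m, then the turn, a rotation vector about the tool's x, y, z in degrees, then the finger opening in m, from 0 to 0.0854. In form: [[[x, y, z, rx, ry, rz, grip], ...]]. A call has 1 to 20 rows; each row shifts and turns the commanded pose from where the row before left it, along the tool's axes as they then stand; what a row does not reach is not made up. A row lasts 1/8 s, in which the tool goes at most 62.5 mm and 10.7 degrees, less where a joint would pass 70% of its speed; a pose out of reach is approached as far as the arm can. A call is refused whole if a number of a shift passes 0.0625 or a number of a turn 10.7, either way. A call with a gripper value outside its range is refused whole. The fingers move at their own pace and stop on an object; "squeeze" is the grip in N (left out, the last holds). Time passes only in rows, so rows that do not move let the fingers close. It gives the time, the measured TCP pose, the force, the opening and the grip force at its end, in the units of the state.
- bot.get_obs(): the state, without advancing time (a new reading comes with each control period).
- imaging.read_camera(name): name is "scene" or "top" or "wrist"; returns the picture (400x640x3 uint8, red, green, blue); there is no depth.
- imaging.calibration(name): a dict with "intrinsics" (3x3 intrinsics, pixels), "k1" (the pictures are not rectified: a ray, as slopes to the right and down, at radius r is drawn at 1 + k1 r^2 times it, then the intrinsics apply), "extrinsics" (4x4, takes a point from camera to world coordinates); the wrist camera has in their place "mount" (4x4, takes a point from camera to tool coordinates, whose origin is the TCP and whose axes are the flange's). Camera axes: x right, y down, z forward; pixel columns grow to the right and rows downward; lengths in m; the calibration is good to about 2 mm. A picture is of the moment at which its call begins: read the wrist's pose just before it. calibration takes no time and is no camera call.
- bot.hand_in(): hands the job in; it is judged then, once.
The state is a dict: "t": time; "q": joint angles; "joint_vel": joint speeds; "joint_torque": joint torques, N m; "eef_pos": TCP position; "tool_rot": TCP orientation; "contact_force": force on the tool from outside, world axes, zero at the start; "torque": the same for the moment, N m; "gripper_width": opening from 0.0 (shut) to 1.0 (fully open); "grasp_force": force on a finger pad.
Only numpy, scipy, OpenCV 4.12 (cv2) and the standard library are available. Lean on these libraries where they do the work, as an engineer would, in place of code of your own. Each camera call takes 0.05 s, during which the arm holds its last target. There are 200 camera calls.

TASK

Open the folded label-check stand: swing its hinged back panel up by the red knob and over past upright, until it rests against its stop and holds open by itself with nothing touching it. Then stand the small pink-and-white carton, top up, on the stand's ledge with one of its broad faces to the front, so that it leans back with the panel, and let go; do not drop it, and leave the other things where they are.

Things in the scene. Friction and masses are not known exactly. Their poses are not given: they have to be found in the camera images.
- stand: Label-check stand, fixed: aluminium base plate 150 x 150 mm, white ledge, grey cheeks 72 mm high at its sides (x = 11 to 61 mm, inner faces at y = -58 and 58). Origin: centre of the underside; x points from its front to its back, y to its left, z up. The hinge line runs along y at x = 30, z = 60 mm. The folded panel covers the ledge; the opened one frees it.
- prop (a joint): Angle of the hinged grey back panel (the prop), rad: 0 folded, level over the ledge towards the stand's front; 1.57 upright; 1.87 leaning back on its stop. Free-swinging, 100 g: let go short of upright it falls shut, past upright it falls back on the stop and stays. The panel is 110 mm wide, 6 mm thick, reaching 60 mm from the hinge line.
- prop_hinge (a point): Middle of the prop's hinge line, fixed on the stand.
- prop_knob (a point): Centre of the red barrel knob at the panel's free end, 78 mm out from the hinge line and 8 mm off the panel's middle plane, on the side that is up when folded and back when open: a cylinder 20 mm in diameter and 22 mm long, its axis along the hinge line (stand's y), on a 7 mm stem. Folded it is 68 mm above the worktop. Best pinched on its two flat ends, on which it can turn between the fingers.
- ledge (a point): Where the centre of the carton's underside belongs when its back touches the opened panel. Ledge: a trough whose floor slopes down to the back by 0.30 rad (square to the opened panel), from x = -20, z = 44 mm at the front lip to x = 21, z = 31 mm (stand's frame). The lip rises 8 mm off the floor; 40 mm are free between lip and opened panel.
- pink_carton: The carton to set up: small white carton with pink/magenta print and a dark-red narrow side, 29 x 46 mm (own x, y) and 85 mm high (z), 41 g, standing at the start. Origin: centre of the underside. Its broad faces are the 46 x 85 mm ones (facing own +x and -x). A rigid box.
- white_carton: Bystander: plain white carton, 22 x 70 x 105 mm high, standing. Origin: centre of the underside.
- olive_carton: Bystander: white carton with an olive-green edge band, 50 x 60 x 110 mm high, standing. Origin: centre of the underside.
- dose_cup: Bystander: clear dose cup, 67 mm in diameter, 43 mm high. Origin: centre of the underside.
- tablet_bottle_0: Bystander: white tablet bottle, 48 mm in diameter, 82 mm high. Origin: centre of the underside.
Not all that is in view belongs to the job. What is shaped like the pink_carton but blue or purple is not meant.

How it is judged:
On the way:
1. the panel leans back on its stop, past upright, and holds there with the fingers off it (value of joint prop above 1.8 rad and contact force between the fingers and prop below 0.05 N), for 0.3 s.
At the end, for the whole second after the job is handed in: Panel open on its stop (joint above 1.80 rad), untouched; pink carton released, at rest, top up in the trough (stand frame: x -12 to 14, y within 45, z 28 to 46 mm), leaning back 0.18 to 0.45 rad, own y along the stand's y within 0.25 rad (all of step 1 and x of pink_carton in the frame of stand between -0.012 and 0.014 m and y of pink_carton in the frame of stand between -0.045 and 0.045 m and z of pink_carton in the frame of stand between 0.028 and 0.046 m and angle between pink_carton's own z axis and vertical between 0.18 and 0.45 rad and angle between the y axis of pink_carton and the y axis of stand, either way round below 0.25 rad and linear speed of pink_carton below 0.02 m/s and contact force between the fingers and pink_carton below 0.05 N).
It fails at once if the white carton is moved more than 30 mm (distance of white_carton from where it was at the start of the episode above 0.03 m).
It fails at once if the olive-banded carton is moved more than 30 mm (distance of olive_carton from where it was at the start of the episode above 0.03 m).
It fails at once if the dose cup is moved more than 30 mm (distance of dose_cup from where it was at the start of the episode above 0.03 m).
It fails at once if the white tablet bottle is moved more than 30 mm (distance of tablet_bottle_0 from where it was at the start of the episode above 0.03 m).
It fails at once if the pink carton is dropped or thrown (faster than 0.7 m/s with no finger on it) (linear speed of pink_carton above 0.7 m/s and contact force between the fingers and pink_carton below 0.02 N).
It also fails if it takes over 64 s, if anything falls off the work surface, if the arm or the gripper's body presses on something with over 40 N, if the wrist force passes 120 N, or if a joint passes its speed limit or range.

## Working session

There is one attempt and no reset: what is moved stays moved. The work goes in short steps, Python scripts to look and compute and a tool call to move; the robot and the scene stay as the last step left them, time stands still between calls to the robot, and variables do not carry over. Pictures are saved under pics/ and viewed, at most 13 in all, crops included, and the job is handed in when it is done.

Besides the shell and the picture viewer there is one more tool, called as a command line: name --argument value ..., lists and objects as JSON in quotes. move_arm: Moves the arm, as the interface text tells. Its arguments: {"type":"object","properties":{"commands":{"type":"array","items":{"type":"array","items":{"type":"array","items":{"type":"number"}}}},"squeeze":{"type":"number"}},"required":["commands"]}

```bash
mkdir -p pics; ls
python3 - <<'E'
from station import bot, imaging
import cv2
o=bot.get_obs(); print(o)
for n in ("scene","top"):
    im=imaging.read_camera(n); cv2.imwrite(f"pics/{n}0.png",im[...,::-1])
for n in ("scene","top","wrist"): print(n,imaging.calibration(n))
E
```

```text
pics
{'t': 0.0, 'q': array([-1.24709499,  0.47782148,  0.02234265,  1.55646128, -0.0114968 ,
        1.10927864, -0.0830825 ]), 'joint_vel': array([-1.37340562e-05, -1.79327992e-03, -2.02460915e-04, -2.66393180e-04,
       -1.04676196e-03,  3.26842432e-04, -8.55274070e-04]), 'joint_torque': array([ 2.69179036e-04, -5.96457446e+01,  1.60839479e+00, -2.81200987e+01,
        1.24722728e-02,  9.32920841e-03,  1.73325111e-05]), 'eef_pos': array([0.28226086, 0.61249862, 0.23030728]), 'tool_rot': array([-1.27293120e-04,  2.14208708e-01,  9.76787481e-01, -9.11396722e-04]), 'contact_force': array([0.1606396 , 0.06931675, 0.36177365]), 'torque': array([-0.02329461, -0.01883172,  0.00649785]), 'grasp_force': 0.0, 'gripper_width': 1.0013342617008163}
scene {'intrinsics': array([[516.21758873,   0.        , 323.25366369],
       [  0.        , 516.21758873, 191.27760123],
       [  0.        ,   0.        ,   1.        ]]), 'k1': -0.08104413055809809, 'extrinsics': array([[ 0.87638908, -0.30929785,  0.36915718,  0.01924443],
       [-0.4816018 , -0.56064761,  0.67359777, -1.03525198],
       [-0.
[... 429 characters left out ...]
293751, -0.03913745],
       [-0.00552455, -0.10989287, -0.99392808,  1.43568679],
       [ 0.        ,  0.        ,  0.        ,  1.        ]])}
wrist {'intrinsics': array([[278.94705551,   0.        , 321.58262905],
       [  0.        , 278.94705551, 202.50320299],
       [  0.        ,   0.        ,   1.        ]]), 'k1': -0.02468944266505859, 'mount': array([[ 6.11660969e-04, -9.54818539e-01, -2.97188802e-01,
         7.55785031e-02],
       [ 9.99999544e-01,  3.66078057e-04,  8.82006900e-04,
        -1.14965831e-03],
       [-7.33362239e-04, -2.97189206e-01,  9.54818327e-01,
        -1.41231432e-01],
       [ 0.00000000e+00,  0.00000000e+00,  0.00000000e+00,
         1.00000000e+00]])}
```

View pics/scene0.png

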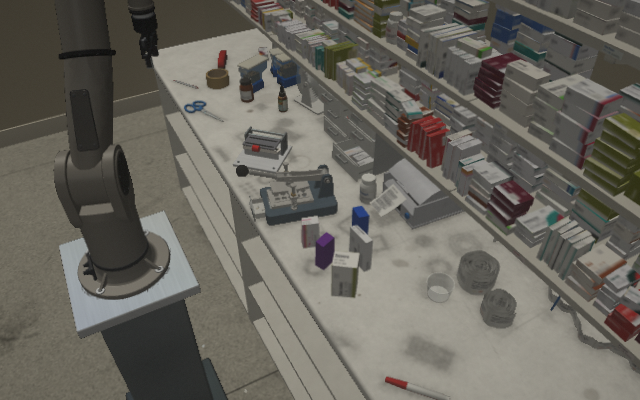

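View pics/top0.png

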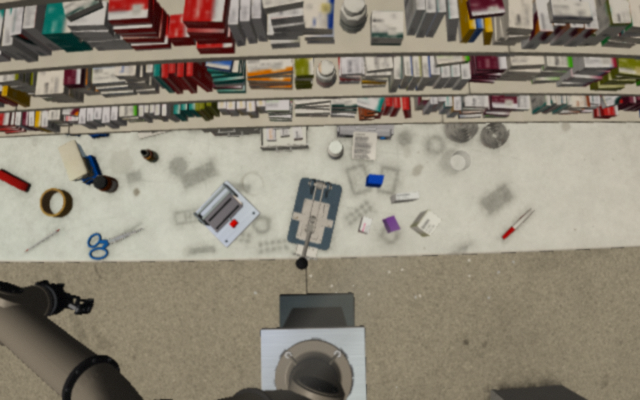

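Scene: the stand is at (265,150), red knob at (256,148). Carton candidates: (310,232) white/pink, (325,250) purple, (360,220) blue. Only the first is white with pink print. I'll confirm it in an enlarged crop.

Run:
```python
import cv2, numpy as np
s=cv2.imread("pics/scene0.png"); t=cv2.imread("pics/top0.png")
a=cv2.resize(s[115:285,215:385],(400,400),interpolation=3)
a2=cv2.resize(s[205:275,285:355],(400,400),interpolation=3)
b=cv2.resize(t[165:265,175:275],(400,400),interpolation=3)
c=cv2.resize(t[165:265,340:440],(400,400),interpolation=3)
o=np.vstack([np.hstack([a,a2]),np.hstack([b,c])]); cv2.imwrite("pics/c1.png",cv2.resize(o,(600,600)))
```

```text
(no output)
```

View pics/c1.png

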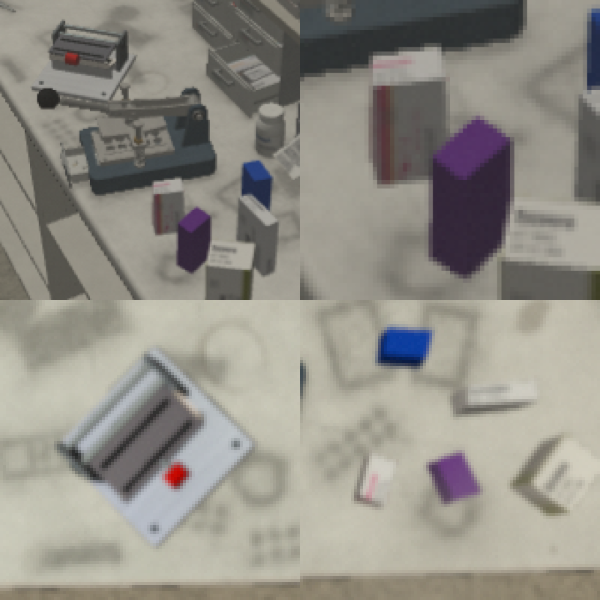

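The crop confirms it: the white carton with the dark-red narrow side is at scene (310,232), top (365,225). Stand plate corners in top are about (227,180), (259,214), (227,247), (194,215), with the knob at (234,223), so the front faces lower-right.

```bash
cat > h.py <<'E'
import numpy as np, cv2
from scipy.spatial.transform import Rotation as R
from station import bot, imaging
def T_tool(o):
    T=np.eye(4); T[:3,:3]=R.from_quat(np.roll(o["tool_rot"],-1)).as_matrix(); T[:3,3]=o["eef_pos"]; return T
def ext(n,o=None):
    c=imaging.calibration(n)
    return c, (c["extrinsics"] if n!="wrist" else T_tool(o)@c["mount"])
def ray(n,p,o=None):
    c,E=ext(n,o); K=c["intrinsics"]
    u=cv2.undistortPoints(np.array([[p]],float),K,np.array([c["k1"],0,0,0.]))[0,0]
    # drawn = ray*(1+k1 r^2): same as OpenCV model
    return E[:3,3], E[:3,:3]@np.array([u[0],u[1],1])
def plane(n,p,z,o=None):
    C,d=ray(n,p,o); return C+d*(z-C[2])/d[2]
def tri(a,b):
    (c1,d1),(c2,d2)=a,b
    s=np.linalg.lstsq(np.stack([d1,-d2],1),c2-c1,rcond=None)[0]
    p,q=c1+s[0]*d1,c2+s[1]*d2; return (p+q)/2,np.linalg.norm(p-q)
def proj(n,P,o=None):
    c,E=ext(n,o); q=np.linalg.inv(E)@np.append(P,1); r=q[:2]/q[2]; r=r*(1+c["k1"]*(r@r))
    return (c["intrinsics"]@np.append(r,1))[:2]
def red(im,x0,x1,y0,y1):  # im BGR
    h=cv2.cvtColor(im,cv2.COLOR_BGR2HSV); m=((h[...,0]<8)|(h[...,0]>172))&(h[...,1]>150)&(h[...,2]>80)
    m[:y0]=0;m[y1:]=0;m[:,:x0]=0;m[:,x1:]=0
    ys,xs=np.nonzero(m); return np.array([xs.mean(),ys.mean()]),len(xs)
E
python3 - <<'E'
from h import *
s=cv2.imread("pics/scene0.png"); t=cv2.imread("pics/top0.png")
ps,n1=red(s,240,275,135,160); pt,n2=red(t,220,250,210,235); print(ps,n1,pt,n2)
print("knob",tri(ray("scene",ps),ray("top",pt)))
C=[plane("top",p,0.006)[:2] for p in [(226.7,180),(259.3,214),(226.7,247),(194,215)]]
print(C,[np.linalg.norm(C[i]-C[i-1]) for i in range(4)], np.mean(C,0))
print("knob68",plane("top",pt,0.068))
# pink carton top face: bright region in crops
g=cv2.cvtColor(t,cv2.COLOR_BGR2GRAY)[205:245,350:382]
print(plane("top",(175+0,225),0)[:2], plane("top",(365,225),0.085), plane("scene",(309,219),0.085))
for n,p in(("purple",(392,222)),("olive",(428,220)),("white",(404,197)),("blue",(375,180)),("bott",(335,148)),("cup",(458,160))): print(n,plane("top",p,0.05))
m=(g>175).astype(np.uint8); print(g[8:36,4:28])
E
```

```text
[254.78571429 147.10714286] 28 [233.12903226 223.09677419] 31
knob (array([0.47045043, 0.22588458, 0.06720745]), np.float64(0.005733978421375141))
[array([0.61103747, 0.25649482]), array([0.50266316, 0.15521844]), array([0.40324482, 0.2571307 ]), array([0.50393149, 0.35952394])] [np.float64(0.14861591123637014), np.float64(0.14833036452359713), np.float64(0.1423731542086078), np.float64(0.14360425017374193)] [0.50521923 0.25709198]
knob68 [0.47309542 0.22472872 0.068     ]
[0.47429521 0.42173099] [ 0.45795703 -0.16190162  0.085     ] [ 0.45513137 -0.1633325   0.085     ]
purple [ 0.46629061 -0.24599812  0.05      ]
olive [ 0.4694126  -0.35456521  0.05      ]
white [ 0.5402768  -0.28508587  0.05      ]
blue [ 0.593717   -0.19968904  0.05      ]
bott [ 0.69439002 -0.08209753  0.05      ]
cup [ 0.64952327 -0.45624475  0.05      ]
[[163 164 162 160 156 153 156 160 165 165 162 156 161 169 174 178 177 177
  178 179 176 176 177 180]
 [164 166 167 162 152 147 148 152 160 165 167 166 169 173 178 177 178 178
  179 179 180 181 180 183]
 [163 165 166 161 150 147 144 149 155 163 172 173 173 175 1
[... 1867 characters left out ...]
90 191 189 189 191 190 187 185 181 172 164 167 175 183 186 184 182
  182 180 180 177 174 169]
 [193 192 192 192 191 191 192 191 190 189 187 184 183 184 187 186 186 182
  181 179 178 177 174 170]
 [193 194 193 193 192 191 192 190 190 191 189 187 188 188 187 186 185 184
  181 181 180 178 174 170]
 [195 194 194 192 192 190 191 191 190 191 191 188 189 188 187 186 185 184
  183 182 180 178 174 169]
 [193 193 193 193 193 193 191 190 191 190 189 188 189 190 186 187 183 182
  181 181 179 178 175 170]
 [192 193 194 192 194 193 192 190 190 190 190 190 189 187 188 186 183 182
  181 180 179 177 174 170]
 [193 194 195 195 192 191 190 191 189 189 190 190 188 188 187 186 184 183
  181 181 178 177 176 171]]
```

move_arm --commands '[[[-0.0418,-0.034,0,0,0,0,0.06],[-0.0418,-0.034,0,0,0,0,0.06],[-0.0418,-0.034,0,0,0,0,0.06],[-0.0418,-0.034,0,0,0,0,0.06],[-0.0418,-0.034,0,0,0,0,0.06],[-0.0418,-0.034,0,0,0,0,0.06],[-0.0418,-0.034,0,0,0,0,0.06],[-0.0418,-0.034,0,0,0,0,0.06],[0,0,0,0,0,-10,0.06],[0,0,0,0,0,-10,0.06],[0,0,0,0,0,-10,0.06],[0,0,0,0,0,-10,0.06],[0,0,0,0,0,-10,0.06],[0,0,0,0,0,-10,0.06],[0,0,0,0,0,-10,0.06],[0,0,0,0,0,0,0.06]]]'

```text
t: 2.1
eef_pos: [0.4721, 0.2259, 0.231]
tool_rot: [-0.0, -0.384, 0.923, 0.0]
contact_force: [0.3, -0.8, -0.4]
gripper_width: 0.702
grasp_force: 0.0
```

```bash
cat >> h.py <<'E'
def snap(name):
    o=bot.get_obs(); im=imaging.read_camera("wrist")[...,::-1].copy(); cv2.imwrite(f"pics/{name}.png",im); np.savez(f"pics/{name}.npz",**{k:o[k] for k in("eef_pos","tool_rot")}); return o,im
E
python3 - <<'E'
from h import *
o,im=snap("w1"); print(o["t"],o["eef_pos"],T_tool(o)[:3,:3].round(3),o["q"].round(2))
E
```

```text
2.1 [0.47214448 0.22586287 0.23100663] [[-0.705 -0.709 -0.001]
 [-0.709  0.705 -0.   ]
 [ 0.001  0.    -1.   ]] [-0.57  0.23  0.    1.92 -0.    1.    1.79]
```

View pics/w1.png

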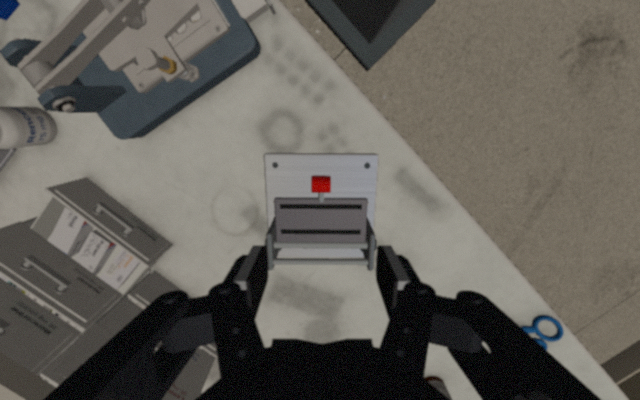

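The wrist view shows the stand squared to the tool: front edge on row 154 (cols 265–378), knob at (321,184). Now I'll get the numbers.

Run:
```python
from h import *
im=cv2.imread("pics/w1.png"); o=dict(np.load("pics/w1.npz"))
p,n=red(im,300,340,170,200); print(p,n)
T=T_tool(o); k=plane("wrist",p,0.072,o); print("knob",k,"in tool",(np.linalg.inv(T)@np.append(k,1))[:3])
a,b=[plane("wrist",q,0.006,o) for q in((265,154),(378,154))]; print(a,b,np.linalg.norm(a-b), np.degrees(np.arctan2(*(b-a)[[1,0]])))
for q in((275,165),(367.5,165)): print(plane("wrist",q,0.006,o))
g=cv2.cvtColor(im,cv2.COLOR_BGR2GRAY)
for c in (285,300,315,330,345,360):
    print(c,g[148:160,c], g[194:204,c])
```

```text
[320.5261194  184.05597015] 268
knob [0.47008411 0.2214139  0.072     ] in tool [ 0.00451468 -0.00172671  0.15900875]
[0.5043904  0.15285609 0.006     ] [0.39962912 0.25695354 0.006     ] 0.1476861701317072 135.18210610938166
[0.50581385 0.17185561 0.006     ]
[0.4191025  0.25802944 0.006     ]
285 [121 117 124 116 106  98 114 136 143 142 147 145] [144 144 134 109  75  73  87  90  87  77]
300 [133 136 138 138 129 112 113 135 143 145 143 148] [145 144 133 108  74  75  85  89  90  79]
315 [137 142 139 142 129 111 112 131 142 144 145 144] [146 145 139 104  73  78  85  91  88  84]
330 [121 119 122 122 115  96 108 130 140 145 147 145] [146 147 139 116  81  77  88  96  92  84]
345 [138 138 137 134 122 107 109 133 140 142 146 146] [146 147 145 116  82  73  87  94  96  81]
360 [145 145 148 144 136 112 109 130 139 147 147 147] [144 148 140 118  78  76  85  94  92  86]
```

move_arm --commands '[[[0.003,-0.001,0.05,0,0,0,0.05],[0,0,0.05,0,0,0,0.05],[0,0,0.04,0,0,0,0.05],[0,0,0.02,0,0,0,0.05],[0,0,0.013,0,0,0,0.05],[0,0,0,0,0,0,0.05],[0,0,0,0,0,0,0.01],[0,0,0,0,0,0,0.01],[0,0,0,0,0,0,0.01],[0,0,0,0,0,0,0.01],[0,0,0,0,0,0,0.01]]]' --squeeze 25

```text
t: 3.52
eef_pos: [0.4717, 0.2237, 0.0593]
tool_rot: [0.001, -0.385, 0.923, 0.0]
contact_force: [-1.6, -0.8, 7.2]
gripper_width: 0.251
grasp_force: 30.7
```

move_arm --commands '[[[-0.0021,0,-0.0116,0,0,0,0.01],[-0.0037,0,-0.0111,0,0,0,0.01],[-0.0054,0,-0.0104,0,0,0,0.01],[-0.0069,0,-0.0095,0,0,0,0.01],[0,0,0,0,0,0,0.01]]]'

```text
t: 4.15
eef_pos: [0.4841, 0.2361, 0.1016]
tool_rot: [0.0, -0.385, 0.923, -0.0]
contact_force: [1.5, -1.3, -0.4]
gripper_width: 0.251
grasp_force: 28.1
```

Run:
```python
from h import *
o,im=snap("w2"); print(o["t"],o["eef_pos"],o["contact_force"],o["grasp_force"])
```

```text
4.15 [0.4841102  0.23614683 0.10164184] [ 1.47149699 -1.32268172 -0.40178146] 28.112744987010956
```

View pics/w2.png

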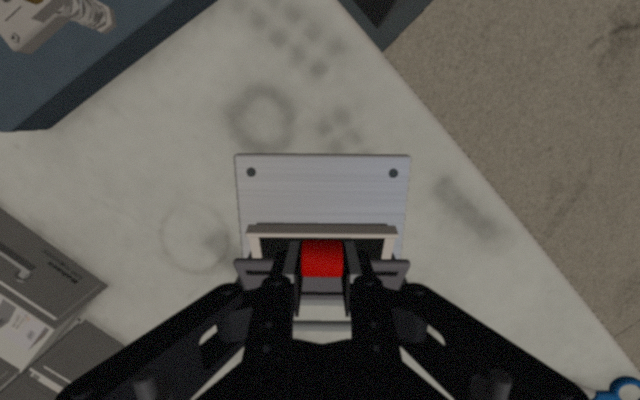

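The panel is rising and the red knob is held between the fingers at (322,258). I'll carry on round the arc.

move_arm --commands '[[[-0.0083,0,-0.0084,0,0,0,0.01],[-0.0094,0,-0.0071,0,0,0,0.01],[-0.0103,0,-0.0055,0,0,0,0.01],[-0.0111,0,-0.004,0,0,0,0.01],[-0.0115,0,-0.0023,0,0,0,0.01],[-0.0118,0,-0.0005,0,0,0,0.01],[-0.0116,0,0.0013,0,0,0,0.01],[-0.0114,0,0.003,0,0,0,0.01],[-0.003,0,0.001,0,0,0,0.01],[0,0,0,0,0,0,0.01]]]'

```text
t: 5.45
eef_pos: [0.5481, 0.2999, 0.1242]
tool_rot: [0.002, -0.385, 0.923, 0.0]
contact_force: [2.6, -4.4, 4.1]
gripper_width: 0.241
grasp_force: 25.4
```

move_arm --commands '[[[0,0,0,0,0,0,0.045],[0,0,0,0,0,0,0.045],[0,0,0,0,0,0,0.045],[0,0,-0.02,0,0,0,0.05],[0,0,-0.05,0,0,0,0.06],[0.02,0,-0.05,0,0,0,0.06],[0.03,0,-0.03,0,0,0,0.06],[0,0,0,0,0,0,0.06]]]'

```text
t: 6.45
eef_pos: [0.5111, 0.263, 0.2764]
tool_rot: [0.002, -0.384, 0.923, 0.0]
contact_force: [-0.6, 0.3, -0.5]
gripper_width: 0.697
grasp_force: 0.0
```

Run:
```python
from h import *
o,im=snap("w3"); print(o["t"],o["eef_pos"],o["contact_force"],o["grasp_force"])
S=np.array([.5052,.2578,0]);ex=np.array([.709,.705,0]);
def st(x,z): return S+ex*x*.001+np.array([0,0,z*.001])
p,n=red(im,280,360,150,300); print("knob px",p,n,"open model",proj("wrist",st(60.7,132),o),"shut model",proj("wrist",st(-48,68),o))
for nm,P in(("panel top edge open",st(47.7,117.4)),("lip",st(-20,44))): print(nm,proj("wrist",P,o))
s=imaging.read_camera("scene")[...,::-1]; t=imaging.read_camera("top")[...,::-1]
c=np.hstack([cv2.resize(s[115:175,230:310],(480,360),interpolation=3),cv2.resize(t[170:250,190:270],(320,320))[:]] if 0 else [cv2.resize(im[100:300,210:430],(396,360)),cv2.resize(s[115:175,230:297],(402,360),interpolation=3)]); cv2.imwrite("pics/c3.png",c)
```

```text
6.45 [0.51108181 0.26297759 0.27635241] [-0.62595303  0.27899701 -0.54547341] 0.0
knob px [321.41634241 235.70038911] 257 open model [322.31463553 236.5587455 ] shut model [322.85509095 132.81201592]
panel top edge open [322.36614262 220.91953925]
lip [322.59587989 153.24180108]
```

View pics/c3.png

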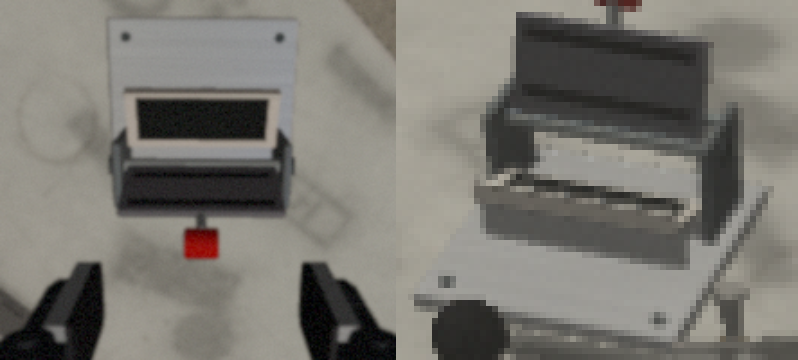

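Panel is open and holding: the knob sits at (321,236), against (322,237) predicted for the open pose. The ledge trough is free. Now to the carton.

move_arm --commands '[[[0,0,-0.03,0,0,0,0.085],[0.0424,-0.0327,0,0,0,0,0.085],[0.0424,-0.0327,0,0,0,0,0.085],[0.0424,-0.0327,0,0,0,0,0.085],[0.0424,-0.0327,0,0,0,0,0.085],[0.0424,-0.0327,0,0,0,0,0.085],[0.0424,-0.0327,0,0,0,0,0.085],[0.0424,-0.0327,0,0,0,0,0.085],[0.0424,-0.0327,0,0,0,0,0.085],[0,0,0,0,0,10,0.085],[0,0,0,0,0,10,0.085],[0,0,0,0,0,10,0.085],[0,0,0,0,0,10,0.085],[0,0,0,0,0,10,0.085],[0,0,0,0,0,10,0.085],[0,0,0,0,0,10,0.085],[0,0,0,0,0,10,0.085],[0,0,0,0,0,10,0.085],[0,0,0,0,0,10,0.085]]]'

```text
t: 8.98
eef_pos: [0.458, -0.1612, 0.3019]
tool_rot: [-0.001, 0.462, 0.887, -0.001]
contact_force: [0.3, -0.6, 0.0]
gripper_width: 1.0
grasp_force: 0.0
```

move_arm --commands '[[[0,0,0.02,0,0,10,0.085],[0,0,0.02,0,0,10,0.085],[0,0,0.02,0,0,10,0.085],[0,0,0.02,0,0,10,0.085],[0,0,0.02,0,0,10,0.085],[0,0,0,0,0,0,0.085]]]'

```text
t: 9.72
eef_pos: [0.4567, -0.161, 0.2011]
tool_rot: [-0.002, 0.791, 0.611, -0.002]
contact_force: [0.4, -0.8, -0.4]
gripper_width: 0.992
grasp_force: 0.0
```

Run:
```python
from h import *
o,im=snap("w4"); print(o["t"],o["eef_pos"],T_tool(o)[:3,:3].round(3),o["q"].round(2))
for P in((.457,-.162,.085),(.457,-.162,0)): print(proj("wrist",np.array(P),o))
print("balance pivot",tri(ray("scene",(325,172)),ray("top",(318,183))))
```

```text
9.725 [ 0.45665626 -0.16101825  0.2011481 ] [[ 0.252  0.968 -0.005]
 [ 0.968 -0.252 -0.   ]
 [-0.002 -0.005 -1.   ]] [-0.23  0.21  0.51  2.06 -0.13  0.91  0.09]
[322.57810899 197.99966016]
[322.76173044 178.75321379]
balance pivot (array([ 0.57978825, -0.02767618,  0.09985716]), np.float64(0.004660298011378814))
```

View pics/w4.png

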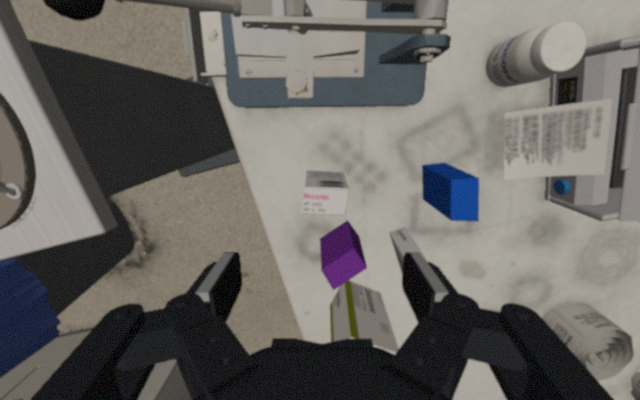

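The carton's bright top face is at about (302–347, 187–214), with its broad face above it. The purple one, next to it, is at (343,254).

Run:
```python
from h import *
im=cv2.imread("pics/w4.png"); o=dict(np.load("pics/w4.npz")); g=cv2.cvtColor(im,cv2.COLOR_BGR2GRAY)
roi=g[165:222,292:360]; print(roi[::4,::3])
th=cv2.threshold(roi,185,255,0)[1]; th=cv2.morphologyEx(th,cv2.MORPH_CLOSE,np.ones((9,9)))
cs=max(cv2.findContours(th,0,2)[0],key=cv2.contourArea)+np.array([292,165]); r=cv2.minAreaRect(cs); print(r)
P=[plane("wrist",q,0.085,o)[:2] for q in cv2.boxPoints(r)]
print(P,[np.linalg.norm(P[i]-P[i-1]) for i in range(4)],np.mean(P,0))
iT=np.linalg.inv(T_tool(o)); print([(iT@[*p,.085,1])[:2].round(4) for p in P])
```

```text
[[170 171 167 167 169 167 166 165 165 163 163 161 161 160 157 153 154 143
  138 132 144 151 155]
 [171 170 168 167 169 162 162 160 162 164 165 163 162 155 157 157 154 143
  138 130 143 154 159]
 [168 170 167 166 169 134 117 112 104 109 106 108 103 112 109 111 113 135
  144 145 153 151 147]
 [168 168 168 167 168 127 117 118 116 120 116 116 111 105 109 109 105 123
  153 154 153 141 141]
 [172 167 168 171 163 128 127 130 124 105  79  70  70  74  77  82  95 112
  141 158 153 146 138]
 [169 168 170 170 160 133 132 128 130 112  89  76  72  74  73  76  82 102
  122 157 158 156 154]
 [167 166 168 169 173 176 174 173 173 172 171 171 169 168 165 166 164 165
  164 154 158 163 160]
 [165 169 166 167 156 158 174 173 178 177 173 173 176 176 176 175 176 176
  175 158 159 159 160]
 [170 166 168 168 151 151 149 154 151 152 140 142 159 178 177 179 176 174
  172 160 158 160 161]
 [167 167 167 168 172 165 175 174 174 176 177 174 176 176 177 175 176 178
  168 165 161 162 161]
 [165 165 163 168 164 165 175 160 157 159 170 178 176 177 178 175 173 176
  162 166 165 161 159]
 [165 163 161 170 155 146 172 157 173 152 155 168 175 176 176 175 177 176
  159 165 164 164 168]
 [164 163 157 160 156 161 163 165 170 170 170 170 174 170 173 171 170 173
  159 167 164 166 169]
 [164 161 162 157 160 157 156 153 152 157 155 160 162 160 162 161 161 163
  166 168 163 167 169]
 [163 160 154 155 151 149 143 145 149 154 150 152 152 160 157 158 160 151
   99 150 165 167 163]]Traceback (most recent call last):
  File "<stdin>", line 5, in <module>
ValueError: max() iterable argument is empty
```

Run:
```python
from h import *
im=cv2.imread("pics/w4.png"); o=dict(np.load("pics/w4.npz")); g=cv2.cvtColor(im,cv2.COLOR_BGR2GRAY).astype(float)
def sub(v): # subpixel strongest gradient
    d=np.abs(np.diff(v)); i=d.argmax(); w=d[max(i-1,0):i+2]; return max(i-1,0)+.5+(w*np.arange(len(w))).sum()/w.sum()
cols=np.arange(310,344,2); e=np.array([180+sub(g[180:193,c]) for c in cols]); f=np.polyfit(cols,e,1); print("top edge",f, np.abs(np.polyval(f,cols)-e).max())
rows=np.arange(176,185); L=[298+sub(g[r,298:314]) for r in rows]; Rr=[336+sub(g[r,336:354]) for r in rows]; print(np.round(L,1),np.round(Rr,1))
y=np.polyval(f,325); l=np.polyval(np.polyfit(rows,L,1),y); r=np.polyval(np.polyfit(rows,Rr,1),y)
A,B=[plane("wrist",(c,np.polyval(f,c)),0.085,o) for c in(l,r)]
iT=np.linalg.inv(T_tool(o)); a,b=[(iT@np.append(p,1))[:3] for p in(A,B)]; print(l,r,"tool",a,b,np.linalg.norm(A-B))
d=(b-a)[:2]; d/=np.linalg.norm(d); print("angle of long axis vs tool y deg",np.degrees(np.arctan2(-d[0],d[1])))
n=np.array([d[1],-d[0]]); n*=-np.sign(n[0]); print("centre tool",(a+b)[:2]/2+n*.0145)
print(A,B); print(g[206:222,310:340:6].T.astype(int))
```

```text
top edge [1.4683804e-02 1.8184984e+02] 0.5088958371690921
[305.5 305.5 306.1 305.5 304.9 305.2 305.4 304.7 304.7] [344.2 344.6 344.6 345.4 345.5 345.7 346.2 346.3 346.6]
304.45050407436577 347.4335723578644 tool [ 0.01086407 -0.01605658  0.11621356] [0.01033625 0.02476179 0.11600422] 0.04082232192513269
angle of long axis vs tool y deg 0.7408484692794814
centre tool [-0.00389863  0.00416512]
[ 0.44322802 -0.14650154  0.085     ] [ 0.48259464 -0.15730576  0.085     ]
[[173 178 174 172 174 175 169 163 159 156 156 156 153 151 149 143]
 [169 175 177 173 176 173 174 170 158 158 153 152 150 154 154 149]
 [173 171 164 155 150 159 168 170 157 152 156 155 154 153 152 150]
 [178 175 175 175 179 177 174 174 160 161 162 162 159 159 159 152]
 [177 177 180 176 176 178 174 173 162 161 159 162 161 159 159 157]]
```

move_arm --commands '[[[-0.002,0.003,0.05,0,0,0,0.085],[0,0,0,0,0,0,0.085]]]'

```text
t: 10.02
eef_pos: [0.4584, -0.1639, 0.1516]
tool_rot: [-0.002, 0.791, 0.612, -0.002]
contact_force: [-0.2, 0.6, 0.4]
gripper_width: 0.994
grasp_force: 0.0
```

Run:
```python
from h import *
o,im=snap("w5"); print(o["eef_pos"])
for P in((.457,-.162,.085),(.457,-.162,0)): print(proj("wrist",np.array(P),o))
cv2.imwrite("pics/c5.png",cv2.resize(im[150:270,270:390],(600,600),interpolation=cv2.INTER_NEAREST))
```

```text
[ 0.45838096 -0.16387789  0.15157836]
[319.44448211 213.01215726]
[320.55767071 186.70444495]
```

View pics/c5.png

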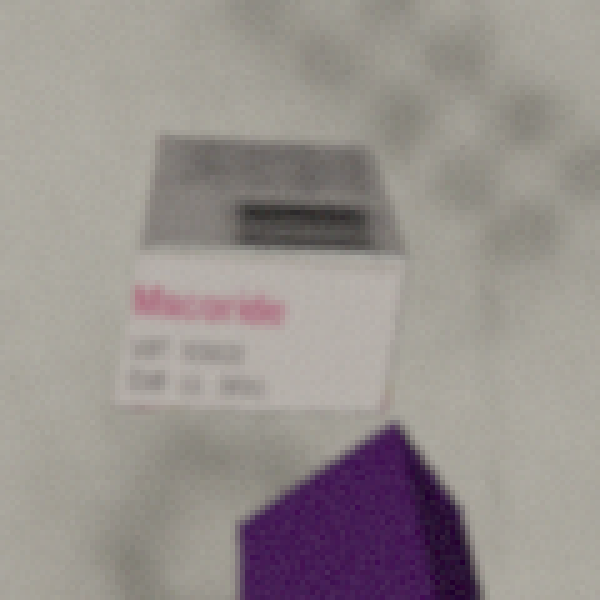

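Run:
```python
from h import *
o=dict(np.load("pics/w5.npz")); iT=np.linalg.inv(T_tool(o))
Q=np.array([(142,250),(406,256),(388,408),(118,402)])/5+[269.6,149.6]
B=np.array([(160,135),(372,148)])/5+[269.6,149.6]
for z in(.085,.075,.065):
    P=np.array([plane("wrist",q,z,o) for q in Q]); t=np.array([(iT@np.append(p,1))[:2] for p in P])
    d=np.roll(t,-1,0)-t; print(z,t.round(4).tolist(),np.linalg.norm(d,axis=1).round(4),np.degrees(np.arctan2(d[:,0],d[:,1])).round(1),t.mean(0).round(4),P.mean(0).round(4))
for q in B: print((iT@np.append(plane("wrist",q,0,o),1))[:2])
```

```text
0.085 [[0.0126, -0.0181], [0.0117, 0.023], [-0.0139, 0.0209], [-0.013, -0.0226]] [0.0411 0.0257 0.0435 0.026 ] [ -1.2 -94.6 178.8  80. ] [-0.0007  0.0008] [ 0.4586 -0.1647  0.085 ]
0.075 [[0.0096, -0.019], [0.0086, 0.0241], [-0.0182, 0.0219], [-0.0173, -0.0237]] [0.0431 0.027  0.0456 0.0272] [ -1.2 -94.6 178.8  80. ] [-0.0043  0.0008] [ 0.4576 -0.1682  0.075 ]
0.065 [[0.0066, -0.0199], [0.0056, 0.0252], [-0.0225, 0.0229], [-0.0215, -0.0248]] [0.0451 0.0282 0.0477 0.0285] [ -1.2 -94.6 178.8  80. ] [-0.008   0.0008] [ 0.4567 -0.1718  0.065 ]
[ 0.01272431 -0.02118816]
[0.00998192 0.02419785]
```

move_arm --commands '[[[-0.005,0.001,0.02,0,0,2.5,0.085],[0,0,0.03,0,0,0,0.085],[0,0,0.03,0,0,0,0.085],[0,0,0.02,0,0,0,0.085],[0,0,0,0,0,0,0.085],[0,0,0,0,0,0,0.06],[0,0,0,0,0,0,0.035],[0,0,0,0,0,0,0.035],[0,0,0,0,0,0,0.035],[0,0,0,0,0,0,0.035],[0,0,0,0,0,0,0.035]]]' --squeeze 30

```text
t: 11.45
eef_pos: [0.4606, -0.1696, 0.0546]
tool_rot: [0.0, 0.805, 0.593, 0.001]
contact_force: [-1.7, 0.7, 7.1]
gripper_width: 0.531
grasp_force: 34.3
```

move_arm --commands '[[[0,0,-0.01,0,0,0,0.035],[0,0,-0.04,0,0,0,0.035],[0,0,-0.06,0,0,0,0.035],[0,0,-0.06,0,0,0,0.035],[0,0,-0.06,0,0,0,0.035],[0,0,-0.02,0,0,0,0.035],[0,0,0,0,0,0,0.035]]]'

```text
t: 12.32
eef_pos: [0.4605, -0.1698, 0.3054]
tool_rot: [0.001, 0.805, 0.593, 0.002]
contact_force: [0.4, 0.9, 0.4]
gripper_width: 0.535
grasp_force: 33.7
```

Run:
```python
from h import *
o,im=snap("w6"); print(o["t"],o["eef_pos"],T_tool(o)[:3,:3].round(3),o["contact_force"],o["grasp_force"],o["q"].round(2))
s=imaging.read_camera("scene")[...,::-1]
u=proj("scene",o["eef_pos"]); print(u); x,y=u.astype(int)
a=cv2.resize(im[150:350,220:420],(400,400)); b=cv2.resize(s[y-50:y+50,x-50:x+50],(400,400),interpolation=3)
cv2.imwrite("pics/c6.png",np.hstack([a,b]))
```

```text
12.325 [ 0.46054606 -0.16979261  0.30544588] [[ 0.296  0.955  0.004]
 [ 0.955 -0.296  0.   ]
 [ 0.001  0.004 -1.   ]] [0.41990706 0.88596444 0.41892113] 33.73602569103241 [-0.3   0.09  0.58  1.92 -0.06  1.14 -0.01]
[310.56823849 149.41942061]
```

View pics/c6.png

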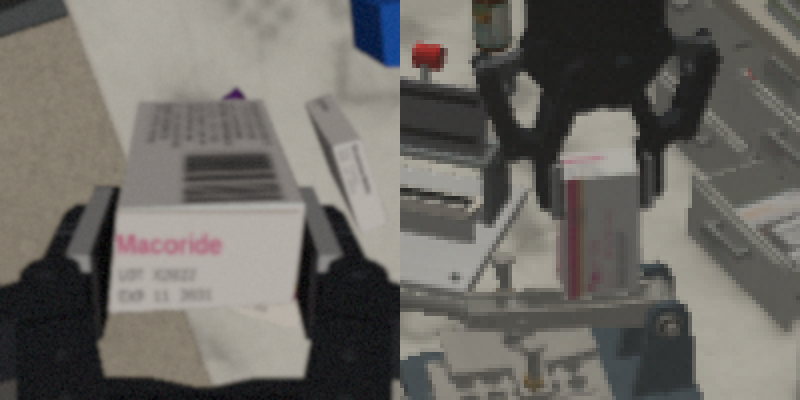

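The carton is held squarely with the pads on its narrow sides. Next: its offset in the tool and the placing pose.

```bash
cat > tgt.py <<'E'
from h import *
S=np.array([.5052,.2578,0]); ex=np.array([.709,.705,0]); ex/=np.linalg.norm(ex); ez=np.array([0,0,1.]); ey=np.cross(ez,ex)
l=.30; a=np.cos(l)*ez+np.sin(l)*ex; b=np.cos(l)*ex-np.sin(l)*ez   # carton up axis, back direction
def tcp(gap,up,xo,h): # gap to panel, height over floor, carton offset in tool x, tcp height over carton base
    base=S+ex*.0044+ez*.0363-b*gap+a*up; return base+a*h-b*xo
Rt=np.stack([b,-ey,-a],1)
def delta(gap,up,xo=.003,h=.0546):
    o=bot.get_obs(); T=T_tool(o); D=T[:3,:3].T@(tcp(gap,up,xo,h)-T[:3,3]); rv=R.from_matrix(T[:3,:3].T@Rt).as_rotvec(degrees=True)
    print("t",o["t"],"pos",o["eef_pos"].round(4),"shift in tool",D.round(4),"turn",rv.round(2)); return D
E
python3 - <<'E'
from tgt import *
c=imaging.calibration("wrist"); M=c["mount"]
for px in((325,252.5),(325,303)):
    u=cv2.undistortPoints(np.array([[px]],float),c["intrinsics"],np.array([c["k1"],0,0,0.]))[0,0]; d=M[:3,:3]@[u[0],u[1],1]
    s=(-.0304-M[2,3])/d[2]; print((M[:3,3]+s*d).round(4))
print(np.linalg.det(Rt),Rt.round(3)); delta(.005,.12); print(tcp(.005,.12,.003,.0546),tcp(.003,0,.003,.0546))
E
```

```text
[ 0.0174  0.0019 -0.0304]
[-0.0091  0.002  -0.0304]
1.0 [[ 0.677  0.705 -0.21 ]
 [ 0.674 -0.709 -0.208]
 [-0.296 -0.    -0.955]]
t 12.425 pos [ 0.4592 -0.1693  0.3028] shift in tool [ 0.4643 -0.0599  0.0974] turn [  4.13 -16.84  27.72]
[0.53948883 0.29189538 0.20546591] [0.51569714 0.26823792 0.09023449]
```

move_arm --commands '[[[0.02,-0.0026,0,0,0,0,0.035],[0.045,-0.006,0,0,0,0,0.035],[0.055,-0.007,0,0,0,0,0.035],[0.055,-0.007,0,0,0,0,0.035],[0.055,-0.007,0,0,0,0,0.035],[0.055,-0.007,0,0,0,0,0.035],[0.055,-0.007,0,0,0,0,0.035],[0.055,-0.007,0,0,0,0,0.035],[0.045,-0.006,0,0,0,0,0.035],[0.02,-0.003,0,0,0,0,0.035],[0,0,0,0,0,9.2,0.035],[0,0,0,0,0,9.2,0.035],[0,0,0,0,0,9.2,0.035],[0,0,0,0,-5.7,0,0.035],[0,0,0,0,-5.7,0,0.035],[0,0,0,0,-5.7,0,0.035],[0,0,0,0,0,0,0.035]]]'

```text
t: 14.55
eef_pos: [0.5393, 0.2872, 0.301]
tool_rot: [0.058, 0.913, 0.379, -0.139]
contact_force: [-0.1, -0.1, -0.2]
gripper_width: 0.529
grasp_force: 33.8
```

```bash
python3 -c "
from tgt import *
delta(.005,.10,.0035); print(bot.get_obs()['q'].round(2),bot.get_obs()['grasp_force'])"
```

```text
t 14.55 pos [0.5393 0.2872 0.301 ] shift in tool [ 0.0312 -0.0032  0.1102] turn [0.1  0.13 0.29]
[-0.85  0.5   0.36  1.43 -0.09  1.53 -1.28] 33.76982510089874
```

move_arm --commands '[[[0.015,-0.0016,0,0,0,0,0.035],[0.016,-0.0016,0,0,0,0,0.035],[0,0,0.03,0,0,0,0.035],[0,0,0.03,0,0,0,0.035],[0,0,0.03,0,0,0,0.035],[0,0,0.02,0,0,0,0.035],[0,0,0,0,0,0,0.035]]]'

```text
t: 15.42
eef_pos: [0.5344, 0.2876, 0.1879]
tool_rot: [0.057, 0.913, 0.38, -0.138]
contact_force: [-0.6, 0.2, -0.1]
gripper_width: 0.53
grasp_force: 33.8
```

```bash
python3 -c "
from tgt import *
delta(.005,.03,.0035)"
```

```text
t 15.425 pos [0.5344 0.2876 0.1879] shift in tool [0.0008 0.0005 0.0712] turn [0.06 0.05 0.31]
```

move_arm --commands '[[[0,0,0.015,0,0,0,0.035],[0,0,0.02,0,0,0,0.035],[0,0,0.02,0,0,0,0.035],[0,0,0.015,0,0,0,0.035],[0,0,0,0,0,0,0.035]]]'

```text
t: 16.05
eef_pos: [0.52, 0.2729, 0.1215]
tool_rot: [0.057, 0.913, 0.38, -0.138]
contact_force: [-0.3, 0.8, -0.4]
gripper_width: 0.531
grasp_force: 33.8
```

Run:
```python
from tgt import *
delta(.005,.0,.0035); o=bot.get_obs(); print(o["contact_force"],o["grasp_force"])
s=imaging.read_camera("scene")[...,::-1]; t=imaging.read_camera("top")[...,::-1]
cv2.imwrite("pics/c7.png",np.hstack([cv2.resize(s[95:175,225:305],(400,400),interpolation=3),cv2.resize(t[170:250,190:270],(400,400),interpolation=3)]))
```

```text
t 16.05 pos [0.52   0.2729 0.1215] shift in tool [0.0006 0.0003 0.0317] turn [0.07 0.   0.31]
[-0.29875517  0.83880615 -0.38444486] 33.77182602882385
```

View pics/c7.png

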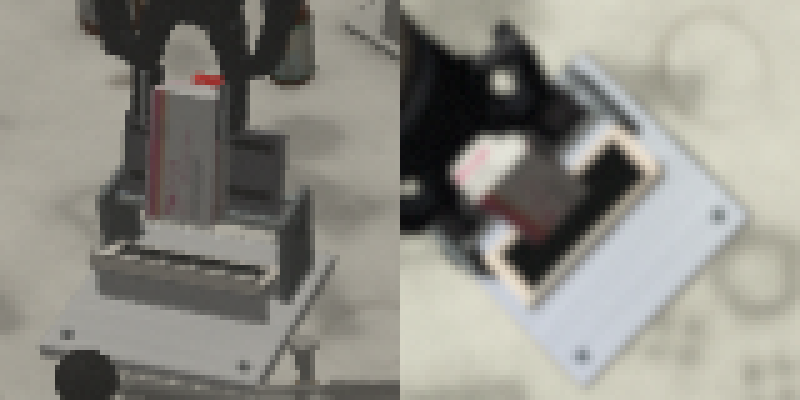

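The carton hangs over the trough, parallel to the panel, with the knob still back behind it. Its base is about 32 mm above the floor, so I'll lower slowly.

move_arm --commands '[[[0,0,0.012,0,0,0,0.035],[0,0,0.01,0,0,0,0.035],[0,0,0.005,0,0,0,0.035],[0,0,0.003,0,0,0,0.035],[0,0,0,0,0,0,0.035]]]'

```text
t: 16.77
eef_pos: [0.5143, 0.267, 0.0935]
tool_rot: [0.057, 0.913, 0.38, -0.137]
contact_force: [-0.1, 0.6, 0.1]
gripper_width: 0.532
grasp_force: 33.8
```

move_arm --commands '[[[0,0,0.001,0,0,0,0.035],[0,0,0.001,0,0,0,0.035],[0,0,0,0,0,0,0.035]]]'

```text
t: 17.15
eef_pos: [0.514, 0.2666, 0.0917]
tool_rot: [0.057, 0.913, 0.38, -0.137]
contact_force: [-0.3, -0.2, -0.2]
gripper_width: 0.535
grasp_force: 33.8
```

move_arm --commands '[[[0,0,0.001,0,0,0,0.035],[0,0,0.001,0,0,0,0.035],[0,0,0,0,0,0,0.035]]]'

```text
t: 17.52
eef_pos: [0.5141, 0.2667, 0.091]
tool_rot: [0.057, 0.913, 0.38, -0.137]
contact_force: [-0.8, 1.5, 8.7]
gripper_width: 0.532
grasp_force: 34.1
```

```bash
python3 -c "
from tgt import *
delta(.005,.0,.0035); print(bot.get_obs()['contact_force'])"
```

```text
t 17.525 pos [0.5141 0.2667 0.091 ] shift in tool [-0.0002  0.0001  0.0001] turn [ 0.09 -0.17  0.31]
[-0.75067446  1.46843646  8.70688576]
```

move_arm --commands '[[[0.002,0,-0.0005,0,0,0,0.035],[0.0015,0,0,0,0,0,0.035],[0.001,0,0,0,0,0,0.035],[0,0,0,0,0,0,0.035]]]'

```text
t: 18.02
eef_pos: [0.5159, 0.2684, 0.0903]
tool_rot: [0.057, 0.913, 0.379, -0.139]
contact_force: [-3.9, -2.1, 12.6]
gripper_width: 0.529
grasp_force: 34.5
```

move_arm --commands '[[[0,0,-0.0005,0,0,0,0.035],[0,0,0,0,0,0,0.05],[0,0,0,0,0,0,0.06],[0,0,0,0,0,0,0.065],[0,0,0,0,0,0,0.065],[0,0,-0.02,0,0,0,0.065],[0,0,-0.05,0,0,0,0.065],[0,0,-0.06,0,0,0,0.065],[0,0,-0.06,0,0,0,0.065],[0,0,-0.03,0,0,0,0.065],[0,0,0,0,0,0,0.065]]]'

```text
t: 19.4
eef_pos: [0.5638, 0.3162, 0.3021]
tool_rot: [0.057, 0.913, 0.38, -0.135]
contact_force: [-0.2, -0.2, -1.1]
gripper_width: 0.765
grasp_force: 0.0
```

Run:
```python
from tgt import *
o=bot.get_obs(); print(o["t"],o["eef_pos"],o["contact_force"],o["grasp_force"])
s=imaging.read_camera("scene")[...,::-1]; t=imaging.read_camera("top")[...,::-1]
B=S+ex*.0044+ez*.0363
for n in("scene","top"): print(n,"knob open",proj(n,S+ex*.0607+ez*.132),"carton top centre",proj(n,B+a*.085),"base front corners",[proj(n,B-b*.0145+k*ey*.023).round(1) for k in(1,-1)],"top front corners",[proj(n,B+a*.085-b*.0145+k*ey*.023).round(1) for k in(1,-1)])
cv2.imwrite("pics/c8.png",np.hstack([cv2.resize(s[95:175,225:305],(400,400),interpolation=3),cv2.resize(t[170:250,190:270],(400,400),interpolation=3)]))
```

```text
19.4 [0.56376197 0.31616305 0.30209956] [-0.23799846 -0.16003652 -1.08400235] 0.0
scene knob open [267.35888296 111.8656945 ] carton top centre [264.10417502 120.74260877] base front corners [array([254.7, 146.3]), array([268.1, 148.6])] top front corners [array([255.6, 120.8]), array([269.2, 122.9])]
top knob open [202.31103823 196.08888339] carton top centre [211.12637057 204.12072571] base front corners [array([220.8, 220.8]), array([231.5, 209.8])] top front corners [array([208.5, 213.1]), array([219.8, 201.5])]
```

View pics/c8.png

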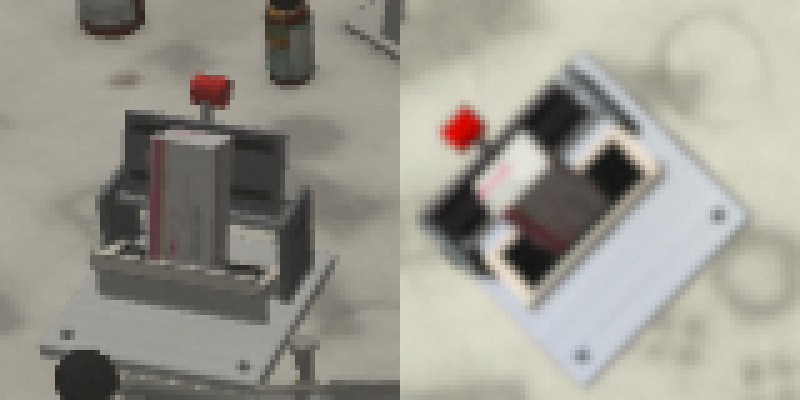

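The carton stands free in the trough, leaning on the open panel. The knob is at scene (267,113) and top (202,196), as predicted for open, and the gripper is well clear. I'll hand in.

```bash
python3 -c "
from station import bot
print(bot.hand_in())"
```

```text
the job is handed in; nothing more can be done
None
```

The job is handed in at about 19 s: the panel rests open on its stop, and the pink carton stands released in the trough, leaning back on it. The last camera check matched the expected pose, but the hand-in returned no verdict.

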